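Clamp the dispenser bottle in the ratchet stand

TASK

Stand the tall dispenser bottle upright in the bay of the clamp stand, between the V block and the rubber pad, without dropping or tipping it, and let go. Then turn the knob on the stand's sloping face clockwise until the ratchet pawl catches at the tooth where the knob's pointer stands at the long mark, and no farther, so that the pad holds the bottle. Leave the other things on the bench where they are.

Things in the scene. Friction and masses are not known exactly. Their poses are not given: they have to be found in the camera images.
- bottle: loose tall top-heavy dispenser bottle, 205 mm high, about 0.35 kg: amber glass body 46 mm diameter to 105 mm, neck 26 mm to 140 mm, heavy white round head 50 mm diameter from 140 to 190 mm, plunger 20 mm diameter to 205 mm. An 8 mm spout sticks out of the head along -x to 66 mm from the axis, 146 to 169 mm high. Origin: centre of its underside; z up its axis.
- bottle_head (a point): point on the bottle's axis in the middle of the head, 165 mm above its underside; a good place to grip, with the fingers closing along the bottle's y (clear of the spout). Axes as the bottle's.
- stand: fixed clamp stand: steel base plate 190 x 360 x 8 mm (x, y, z), with a white console with a sloping face at its -y end (y -170 to -20 mm, up to 100 mm high) and the bottle bay at its +y end. Origin: centre of the underside of the plate, x away from the robot, y to the left at yaw 0, z up.
- bay (a point): point on the base plate (8 mm above the table) where the bottle's axis stands when clamped home; axes as the stand's (stand frame x 0, y 85 mm). On its +y side the fixed aluminium V block, 95 mm high over the table, 90 mm wide, faces 23 mm from this axis; on its -y side the pad. Open above and to +x and -x. A bottle a few mm off the V block is pushed home by the pad.
- pad: sprung rubber pad of the jaw, 60 x 10 x 45 mm (x, y, z), top 68 mm above the table; the knob drives it along the stand's +y. Its face is 47 mm from the bay point's axis at tooth 0, 37 mm at tooth 1, and comes 10 mm nearer with each tooth; it yields up to 14 mm at 0.7 N/mm. Origin and axes: as the stand's, moved along y by the jaw's travel.
- knob (a joint): knob and ratchet wheel, rad, grows clockwise looking at the face; rests at 0 (tooth 0), 0.419, 0.838, 1.257 (tooth 3, pointer at long mark), 1.676, within 0.02; starts at tooth 0 or 1. A return spring (0.12 to 0.2 N m) turns it back onto the last tooth passed, which the pawl holds for good: turn it 0.1 to 0.25 rad past a tooth's reading and let go to rest there.
- knob_grip (a point): on the knob's axis, 38 mm above the sloping face, inside the black grip bar: 70 mm long, 16 mm thick, from 20 to 54 mm above the face, free on both sides. It turns with the knob: x along the bar to its pointed end (pointer), y across the bar, z outward along the axis, which leans 30 degrees from vertical to the stand's -x. Below lies the toothed wheel, 88 mm diameter, top 12 mm above the face.
- pawl (a joint): sprung pawl on the rim of the wheel, rad: 0 when dropped behind a tooth, up to about 0.2 when lifted by a tooth.
- tube_rack: bystander: loose white tube rack 60 x 170 mm, 100 mm high, with blood tubes; origin at the centre of its underside.
- tip_box: bystander: loose grey tip box 85 x 120 x 60 mm; origin at the centre of its underside.
- reagent_a: bystander: loose white reagent bottle, 66 mm in diameter, 130 mm high; origin at the centre of its underside.
- reagent_b: bystander: loose amber reagent bottle, 66 mm in diameter, 130 mm high; origin at the centre of its underside.
- beaker: bystander: loose glass beaker, 80 mm in diameter, 90 mm high; origin at the centre of its underside.
- jar: bystander: loose white jar, 70 mm in diameter, 70 mm high; origin at the centre of its underside.
- dropper: bystander: loose amber dropper bottle, 40 mm in diameter, 80 mm high; origin at the centre of its underside.
- long_mark (a point): middle of the long black mark on the face (22 x 5 mm; the marks of the other teeth are 8 mm), 58 mm from the knob's axis, which the pointer meets at tooth 3.

How it is judged:
On the way, in this order (a step that is already met when the one before it is completed fails the run):
1. the bottle stands upright in the bay, let go, while the knob is still at tooth 0 or 1 (x of bottle in the frame of bay between -0.015 and 0.015 m and y of bottle in the frame of bay between -0.026 and 0.006 m and z of bottle in the frame of bay below 0.005 m and angle between bottle's own z axis and vertical below 0.08 rad and contact force between the fingers and bottle below 0.1 N and value of joint knob below 0.7 rad), for 0.2 s.
2. the pawl has caught at tooth 3 with the pointer at the long mark (value of joint knob between 1.19 and 1.32 rad and value of joint pawl below 0.06 rad and contact force between the fingers and anything else below 0.1 N), for 0.2 s.
At the end, for the whole second after the job is handed in: The knob rests at tooth 3 (1.257 rad, within 0.065) with the pawl dropped in; the bottle stands upright (within 4.5 degrees) and still on the base plate, its axis within 15 mm along x and -10 to +6 mm along y of the bay point, pressed by the pad with more than 1 N (value of joint knob between 1.19 and 1.32 rad and value of joint pawl below 0.06 rad and x of bottle in the frame of bay between -0.015 and 0.015 m and y of bottle in the frame of bay between -0.01 and 0.006 m and z of bottle in the frame of bay below 0.005 m and angle between bottle's own z axis and vertical below 0.08 rad and contact force between pad and bottle above 1 N and linear speed of bottle below 0.02 m/s); the robot touches nothing.
It fails at once if the bottle tips more than 20 degrees (angle between bottle's own z axis and vertical above 0.35 rad).
It fails at once if the bottle is dropped (faster than 0.4 m/s with no finger on it) (linear speed of bottle above 0.4 m/s and contact force between the fingers and bottle below 0.1 N).
It fails at once if a bystander is moved more than 30 mm (distance of any of tube_rack, tip_box, reagent_a, reagent_b, beaker, jar, dropper from where it was at the start of the episode above 0.03 m).
It fails at once if a bystander is tipped over (angle between any of tube_rack, reagent_a, reagent_b, beaker, jar, dropper's own z axis and vertical above 0.5 rad).
It also fails if it takes over 54 s, if anything falls off the work surface, if the arm or the gripper's body presses on something with over 40 N, if the wrist force passes 120 N, or if a joint passes its speed limit or range.

ROBOT

A 6-joint arm with a two-finger parallel gripper is mounted at the origin on the work surface. World frame = base frame: x ahead of the robot, y to its left, z up, the work surface at z = 0. Lengths are in m, angles in rad, forces in N, time in s.
With the tool pointing down it reaches from about 0.35 to 0.925 m from the base axis. Payload 6.4 kg.
Tool frame: the origin (TCP) lies at the very end of the fingers, on their centre line; the grasp point (between the pads) lies arm.grasp_offset behind it (arm.grasp_offset is the distance from the TCP to the grasp point, in m); z points along the fingers, y is the line along which they close (so a half turn about z gives the same grasp; the last joint's range is limited). The gripper opens to 94 mm and grips with 3 to 60 N. Pads are 16 mm wide; open, the fingers measure 119 mm over their backs; the gripper's body (75 mm by 177 mm) begins 78 mm behind the grasp point.
Start: joints at [1.101, 0.245, 1.558, -0, 1.339, -0.174], TCP at [0.189, 0.622, 0.205] pointing down, gripper open.
Joint ranges: [-3.13, 3.13], [-1.02, 2.26], [0.13, 2.54], [-0.95, 4.09], [0.21, 2.88], [-2.74, 2.74]. Speed limits (rad/s): [2.57, 2.57, 3.14, 3.14, 3.14, 3.14].

INTERFACE

Orientations are given as [roll, pitch, yaw] about the fixed x, y, z axes, in that order (R = Rz(yaw) Ry(pitch) Rx(roll)).
In Python, from rig import arm gives the robot as it stands. The module is installed in compiled form; this text tells all that it offers.
- The arm moves only by the tool jog_arm, never from a script. Its argument "plan" is one flat list of numbers, 7 for each row, row after row: the turn, a rotation vector about the tool's x, y, z as a fraction of full scale, then the shift along the tool's x, y, z as a fraction of full scale, then the opening, from -1 (shut) to 1 (fully open). A call has 1 to 20 rows; each row is the pose to reach, as a shift and turn from the pose commanded when the call began, along the tool's axes at that moment, turning the shorter way round; what a row does not reach only later rows make up. Full scale, the value 1, is 500 mm for a shift and 180 degrees for a turn. A row lasts 1/12 s, in which the tool goes at most 41.7 mm and 7.16 degrees, less where a joint would pass 70% of its speed; a pose out of reach is approached as far as the arm can. A call with a number of a shift or a turn outside -1 to 1 is refused whole. A call with a gripper value outside its range is refused whole. The fingers move at their own pace and stop on an object; "newtons" is the grip in N (left out, the last holds). Time passes only in rows, so rows that repeat a pose let the fingers close. It gives the time, the measured TCP pose, the force, the opening and the grip force at its end, in the units of the state.
- arm.state(): the state, without advancing time (a new reading comes with each control period).
- arm.grab_frame(name): name is "scene" or "top"; returns a dict with "color" (480x640x3 uint8, red, green, blue), "camera_matrix" (3x3 intrinsics, pixels), "rvec" (rotation vector, rad) and "tvec" (3), from world to camera coordinates, as OpenCV has them. Camera axes: x right, y down, z forward; pixel columns grow to the right and rows downward; lengths in m; the calibration is good to about 2 mm. A picture is of the moment at which its call begins. There is no depth.
- arm.close_job(): hands the job in; it is judged then, once.
The state is a dict: "clock": time; "joints": joint angles; "joint_velocities": joint speeds; "joint_torque": joint torques, N m; "eef_pos": TCP position; "tcp_rot": TCP orientation; "contact_force": force on the tool from outside, world axes, zero at the start; "torque": the same for the moment, N m; "gripper_width": finger opening in m; "grip_force": force on a finger pad.
Only numpy, scipy, OpenCV 4.12 (cv2) and the standard library are available. Lean on these libraries where they do the work, as an engineer would, in place of code of your own. Each camera call takes 0.05 s, during which the arm holds its last target. There are 200 camera calls.

## Working session

There is one attempt and no reset: what is moved stays moved. The work goes in short steps, Python scripts to look and compute and a tool call to move; the robot and the scene stay as the last step left them, time stands still between calls to the robot, and variables do not carry over. Pictures are saved under pics/ and viewed, at most 10 in all, crops included, and the job is handed in when it is done.

Besides the shell and the picture viewer there is one more tool, called after "Request:" as a command line: name --argument value ..., lists and objects as JSON in quotes. jog_arm: Moves the arm, as the interface text tells. Shift numbers are shares of 500 mm and turn numbers shares of 180 degrees, none past 1 either way. Its arguments: {"type":"object","properties":{"plan":{"type":"array","items":{"type":"number"}},"newtons":{"type":"number"}},"required":["plan"]}

```bash
mkdir -p pics; python3 - <<'E'
from rig import arm
import cv2,pickle
print(arm.state(), arm.grasp_offset)
for n in("scene","top"):
    f=arm.grab_frame(n); pickle.dump(f,open(n+".pkl","wb"))
    cv2.imwrite(f"pics/{n}0.png",f["color"][...,::-1]); print(n,f["camera_matrix"],f["rvec"],f["tvec"])
E
```

```text
{'clock': 0.0, 'joints': array([ 1.10087942e+00,  2.45783247e-01,  1.55898213e+00, -1.54275715e-06,
        1.33870764e+00, -1.74086509e-01]), 'joint_velocities': array([ 0.00086131, -0.00039442, -0.00085897,  0.00130691,  0.00176811,
       -0.00053906]), 'joint_torque': array([ 7.54539578e-04, -4.15829301e+01, -3.14606416e+01,  6.85273390e-02,
        3.30321305e-02, -1.08955976e-04]), 'eef_pos': array([0.18921161, 0.62123275, 0.20438223]), 'tcp_rot': array([-3.13974046e+00, -3.24215878e-04,  2.84576231e+00]), 'contact_force': array([-0.10710082, -0.34520847, -0.11023218]), 'torque': array([-0.01223532,  0.00360765,  0.0178618 ]), 'grip_force': 0.0, 'gripper_width': 0.09398516382999512} 0.0188
scene [[447.16716665   0.         318.40458341]
 [  0.         447.16716665 236.38994032]
 [  0.           0.           1.        ]] [ 2.22409317  1.38796592 -0.43100119] [-0.22917372 -0.36764747  1.36217558]
top [[451.82327465   0.         314.00232778]
 [  0.         451.82327465 235.10184253]
 [  0.           0.           1.        ]] [ 2.18604681 -2.17413     0.13542039] [-0.03840659  0.56313887  1.26710771]
```

View pics/scene0.png

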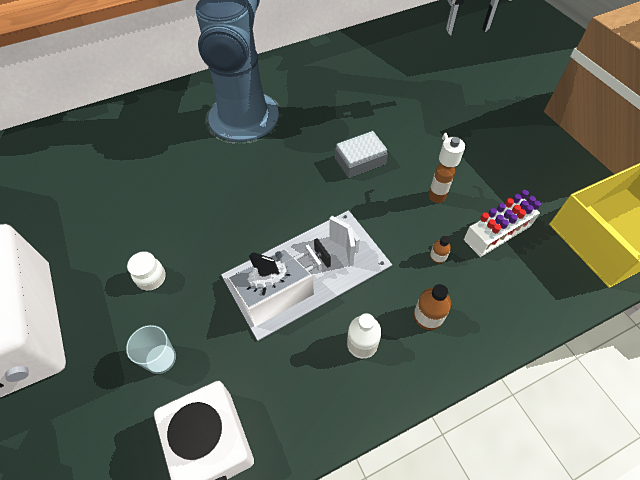

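View pics/top0.png

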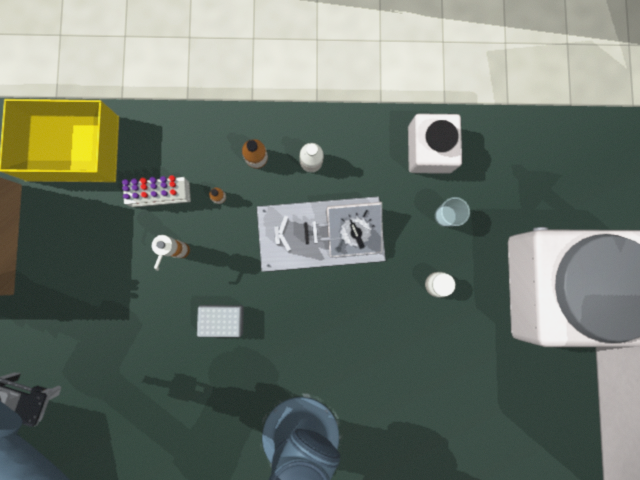

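The scene view shows the stand at about (305,270) and the bottle at (445,170). In the top view the plate spans (257,207) to (384,265), the bottle head is at (161,245) with the spout tip at (157,267), and the knob is at (356,231). I'll enlarge these for accuracy.

```bash
python3 - <<'E'
import cv2,pickle,numpy as np
t=pickle.load(open("top.pkl","rb"))["color"][...,::-1]; s=pickle.load(open("scene.pkl","rb"))["color"][...,::-1]
def crop(im,x,y,w,h,k,step=10):
    o=cv2.resize(im[y:y+h,x:x+w],None,fx=k,fy=k,interpolation=cv2.INTER_CUBIC)
    for i in range(0,w,step): cv2.line(o,(i*k,0),(i*k,6),(0,255,255),1); cv2.putText(o,str(x+i),(i*k,16),0,.33,(0,255,255),1)
    for i in range(0,h,step): cv2.line(o,(0,i*k),(6,i*k),(0,255,255),1); cv2.putText(o,str(y+i),(8,i*k+4),0,.33,(0,255,255),1)
    return o
cv2.imwrite("pics/a.png",crop(t,250,190,140,90,5))
b=crop(t,140,220,60,60,6); c=crop(s,410,120,70,90,6)
m=np.zeros((540,800,3),np.uint8); m[:360,:360]=b; m[:540,370:790]=c
cv2.imwrite("pics/b.png",m)
E
```

```text
(no output)
```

View pics/a.png

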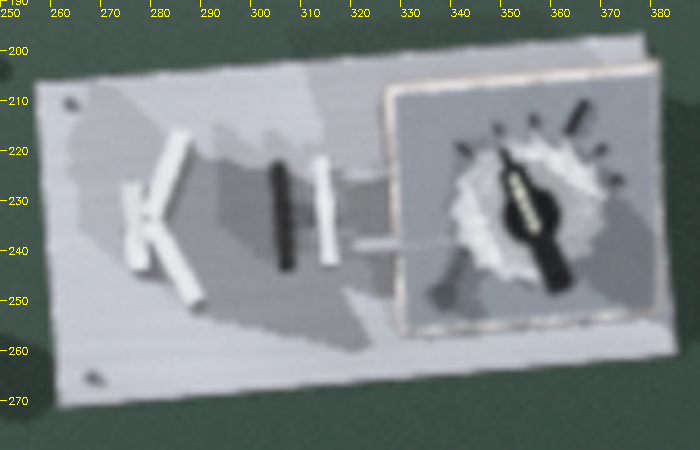

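View pics/b.png

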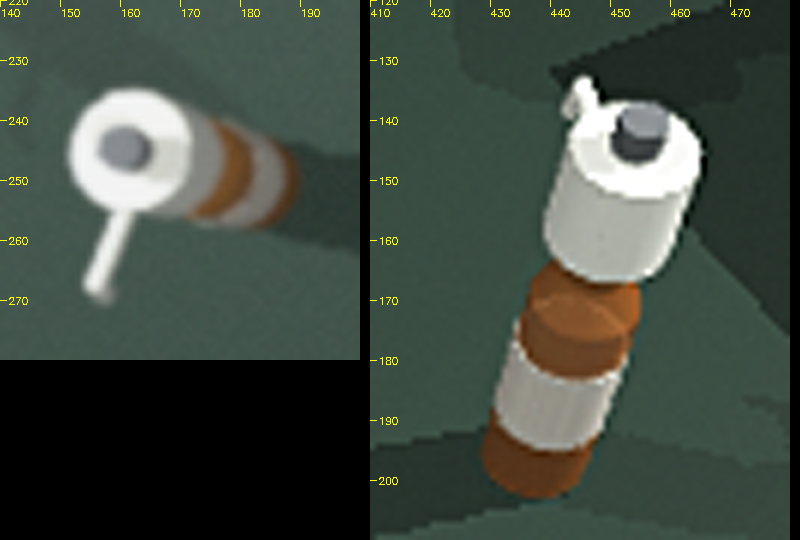

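Top view: plate corners are at (257,206.5), (378.5,197), (385,260) and (261.5,271). The knob hub is near (355,233), its pointer tip near (350.5,220), and the long mark at (365,213). The bottle's head rim is centred at (161.3,244.6) in top and (454,144.5) in scene.

```bash
cat > h.py <<'E'
import cv2,pickle,numpy as np
from scipy.optimize import least_squares
F={n:pickle.load(open(f"{n}.pkl","rb")) for n in("scene","top")}
def proj(n,P):
    f=F[n]; return cv2.projectPoints(np.array(P,float).reshape(-1,3),f["rvec"],f["tvec"],f["camera_matrix"],None)[0].reshape(-1,2)
def at_z(n,uv,z):
    f=F[n]; R=cv2.Rodrigues(f["rvec"])[0]; c=-R.T@f["tvec"].ravel()
    d=R.T@np.linalg.inv(f["camera_matrix"])@[*uv,1]; return c+d*(z-c[2])/d[2]
def crop(im,x,y,w,h,k,step=10):
    o=cv2.resize(im[y:y+h,x:x+w],None,fx=k,fy=k,interpolation=cv2.INTER_CUBIC)
    for i in range(0,w,step): cv2.line(o,(i*k,0),(i*k,6),(0,255,255),1); cv2.putText(o,str(x+i),(i*k,16),0,.33,(0,255,255),1)
    for i in range(0,h,step): cv2.line(o,(0,i*k),(6,i*k),(0,255,255),1); cv2.putText(o,str(y+i),(8,i*k+4),0,.33,(0,255,255),1)
    return o
E
python3 - <<'E'
from h import *
print("head",at_z("top",(161.3,244.6),.19),at_z("scene",(454,144.5),.19))
print("plunger",at_z("top",(160.4,244.4),.205),at_z("scene",(455.4,139.9),.205))
print("spout tip",at_z("top",(156,268.2),.15), "scene tip",at_z("scene",(445.5,133.5),.16))
c=[at_z("top",p,.008) for p in[(256.7,206.2),(378.4,196.8),(384.8,260.2),(261.3,270.8)]]
L=np.array([[.095,.18],[.095,-.18],[-.095,-.18],[-.095,.18]])
r=least_squares(lambda q:((np.array([[np.cos(q[2]),-np.sin(q[2])],[np.sin(q[2]),np.cos(q[2])]])@L.T).T+q[:2]-np.array(c)[:,:2]).ravel(),[.5,0,0])
print("stand",r.x,np.round(r.fun*1000,1))
x,y,a=r.x; T=lambda p:[x+np.cos(a)*p[0]-np.sin(a)*p[1],y+np.sin(a)*p[0]+np.cos(a)*p[1],p[2]]
print("bay",T([0,.085,.008]))
for n in F: print(n,"corners",proj(n,[T([*l,.008]) for l in L]).round(1).tolist(),"V top",proj(n,[T([0,.108,.095])]).round(1))
cv2.imwrite("pics/c.png",crop(F["scene"]["color"][...,::-1],218,205,180,140,4))
for n,uv in(("tube",(123,180)),("tube",(190,178)),("drop",(218,196)),("tip",(219,320))): print(n,at_z("top",uv,.08))
E
```

```text
head [0.52070779 0.34784456 0.19      ] [0.52244207 0.34889409 0.19      ]
plunger [0.52000904 0.34534654 0.205     ] [0.52273484 0.34814637 0.205     ]
spout tip [0.46319173 0.37154622 0.15      ] scene tip [0.46122642 0.37607678 0.16      ]
stand [ 0.57102411 -0.05486361  0.08841526] [ 0.4  0.6  1.2 -0.4 -1.2 -0.4 -0.5  0.2]
bay [np.float64(0.5635186055676312), np.float64(0.02980437285781168), 0.008]
scene corners [[391.5, 263.9], [255.6, 339.4], [219.6, 273.0], [347.9, 209.1]] V top [[345.7 228. ]]
top corners [[256.5, 206.1], [378.5, 196.4], [384.9, 260.6], [261.2, 271.0]] V top [[282.2 233.1]]
tube [0.70763113 0.49420348 0.08      ]
tube [0.71502414 0.31045549 0.08      ]
drop [0.66508763 0.23187648 0.08      ]
tip [0.32685411 0.22051098 0.08      ]
```

View pics/c.png

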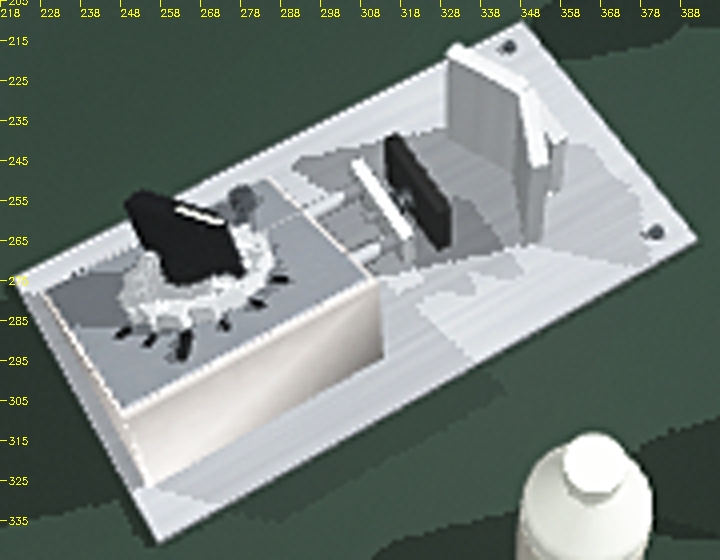

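Scene view: marks run from (287.6,274.6) to (248.4,287.9), with the long mark at (263.6,290.6). The pointed end of the bar is near (278,273), among the tooth 0 and 1 marks. Next I'll fit the knob axis from the marks in both views.

```bash
cat >> h.py <<'E'
SX,SY,SA=.57102411,-.05486361,.08841526
def T(P):
    P=np.array(P,float).reshape(-1,3); c,s=np.cos(SA),np.sin(SA)
    return P@np.array([[c,s,0],[-s,c,0],[0,0,1]])+[SX,SY,0]
N=np.array([-.5,0,3**.5/2]);U=np.array([3**.5/2,0,.5]);V=np.array([0,1.,0])
def dirn(phi): return np.cos(phi)*U+np.sin(phi)*V   # clockwise = phi decreasing
E
python3 - <<'E'
from h import *
top=[(342.2,219.6),(349.2,215.8),(356.4,213.8),(365.2,213),(369.8,219.6),(372.8,225.8)]
sc=[(287.6,274.6),(282.1,280.1),(273.4,285.9),(263.6,290.6),(255.1,289.6),(248.4,287.9)]
def pts(q):
    return T([q[:3]+(.058 if i==3 else q[4])*dirn(q[3]-(i-3)*.419) for i in range(6)])
r=least_squares(lambda q:np.r_[(proj("top",pts(q))-top).ravel(),(proj("scene",pts(q))-sc).ravel()],[0,-.095,.07,0,.055],x_scale=[.05,.05,.05,1,.05])
q=r.x; print(q,np.round(r.fun.reshape(-1,2),1).tolist())
print("knob_grip world",T(q[:3]+.038*N))
for k in(0,.419):
  d=dirn(q[3]+1.257-k); w=np.cross(N,d)
  for n in F: print(k,n,"tip top/bot, tail top/bot",proj(n,T([q[:3]+.054*N+.035*d,q[:3]+.02*N+.035*d,q[:3]+.054*N-.035*d,q[:3]+.02*N-.035*d])).round(1).tolist(),proj(n,T([q[:3]+.054*N])).round(1))
E
```

```text
[-0.00608767 -0.09479757  0.05781564 -0.50117241  0.05147266] [[-0.2, -0.1], [-0.8, -0.5], [-0.4, -0.1], [-0.7, 0.2], [-0.5, -0.2], [-0.2, -0.3], [-0.5, -0.1], [-0.5, 0.4], [-0.2, -0.2], [-0.3, 0.2], [-0.4, 0.0], [-0.3, -0.3]]
knob_grip world [[ 0.55440507 -0.15150614  0.09072461]]
0 scene tip top/bot, tail top/bot [[272.7, 254.5], [277.6, 267.3], [245.1, 255.5], [250.4, 267.9]] [[258.7 255. ]]
0 top tip top/bot, tail top/bot [[348.7, 230.9], [347.1, 226.0], [366.8, 246.5], [364.7, 241.3]] [[357.8 238.8]]
0.419 scene tip top/bot, tail top/bot [[268.7, 258.5], [273.8, 271.3], [249.1, 251.7], [254.3, 264.1]] [[258.7 255. ]]
0.419 top tip top/bot, tail top/bot [[353.3, 227.9], [351.5, 223.1], [362.3, 249.4], [360.4, 244.1]] [[357.8 238.8]]
```

Request:
jog_arm --plan '[0,0,0,0,0,-0.09,1]' --newtons 20

```text
clock: 0.18
eef_pos: [0.1872, 0.617, 0.237]
tcp_rot: [-3.123, -0.003, 2.846]
contact_force: [0.1, 0.7, -1.3]
gripper_width: 0.094
grip_force: 0.0
```

The knob starts at tooth 1: the tail at (361,246) in top and (249,252) in scene fits 0.419. Moving over the bottle.

Request:
jog_arm --plan '[0,0,0.0366,-0.796,-0.33,0,1,0,0,0.0366,-0.796,-0.33,0,1,0,0,0.0366,-0.796,-0.33,0,1,0,0,0.0366,-0.796,-0.33,0,1,0,0,0.0366,-0.796,-0.33,0,1,0,0,0.0366,-0.796,-0.33,0,1,0,0,0.0366,-0.796,-0.33,0,1,0,0,0.0366,-0.796,-0.33,0,1,0,0,0.0366,-0.796,-0.33,0,1,0,0,0.0366,-0.796,-0.33,0,1,0,0,0.0366,-0.796,-0.33,0,1,0,0,0.0366,-0.796,-0.33,0,1,0,0,0.0366,-0.796,-0.33,0,1,0,0,0.0366,-0.796,-0.33,0,1,0,0,0.0366,-0.796,-0.33,0,1,0,0,0.0366,-0.796,-0.33,0,1]'

```text
clock: 1.52
eef_pos: [0.521, 0.3491, 0.2472]
tcp_rot: [3.142, -0.0, 2.733]
contact_force: [0.1, -0.2, -0.9]
gripper_width: 0.094
grip_force: 0.0
```

```bash
python3 - <<'E'
from rig import arm
import h,cv2,numpy as np
s=arm.grab_frame("scene")["color"][...,::-1];t=arm.grab_frame("top")["color"][...,::-1]
st=arm.state();print(st["eef_pos"],st["tcp_rot"])
cv2.imwrite("pics/d.png",np.hstack([h.crop(s,400,80,90,130,4),h.crop(t,120,190,90,130,4)]))
E
```

```text
[0.52129828 0.34883893 0.2472519 ] [3.14144466e+00 6.22334741e-05 2.73251845e+00]
```

View pics/d.png

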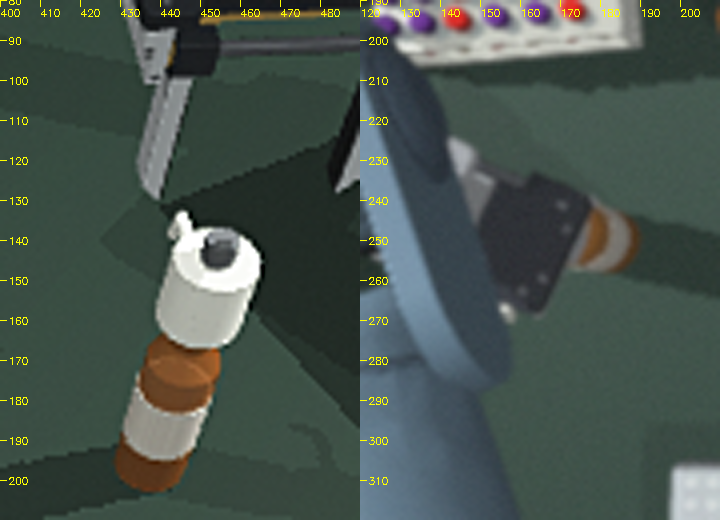

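The bottle is centred between the fingers (finger tips at about (437,130) and (483,127), head at (451,150) in the scene). I'll descend, close and lift.

Request:
jog_arm --plan '[0,0,0,0,0,0.05,1,0,0,0,0,0,0.1,1,0,0,0,0,0,0.15,1,0,0,0,0,0,0.18,1,0,0,0,0,0,0.196,1,0,0,0,0,0,0.196,1,0,0,0,0,0,0.196,-1,0,0,0,0,0,0.196,-1,0,0,0,0,0,0.196,-1,0,0,0,0,0,0.196,-1,0,0,0,0,0,0.196,-1,0,0,0,0,0,0.196,-1,0,0,0,0,0,0.196,-1,0,0,0,0,0,0.196,-1]' --newtons 20

```text
clock: 2.78
eef_pos: [0.5222, 0.3479, 0.1493]
tcp_rot: [3.142, 0.0, 2.731]
contact_force: [-1.2, -0.5, 0.8]
gripper_width: 0.05
grip_force: 20.0
```

Request:
jog_arm --plan '[0,0,0,0,0,-0.02,-1,0,0,0,0,0,-0.06,-1,0,0,0,0,0,-0.12,-1,0,0,0,0,0,-0.18,-1,0,0,0,0,0,-0.22,-1,0,0,0,0,0,-0.24,-1,0,0,0,-0.01,-0.017,-0.24,-1,0,0,0,-0.03,-0.05,-0.24,-1,0,0,0,-0.06,-0.1,-0.24,-1,0,0,0,-0.096,-0.16,-0.24,-1,0,0,0,-0.132,-0.22,-0.24,-1,0,0,0,-0.168,-0.28,-0.24,-1,0,0,0,-0.204,-0.34,-0.24,-1,0,0,0,-0.239,-0.4,-0.24,-1,0,0,0,-0.275,-0.46,-0.24,-1,0,0,0,-0.305,-0.51,-0.24,-1,0,0,0,-0.325,-0.545,-0.24,-1,0,0,0,-0.335,-0.561,-0.24,-1,0,0,0,-0.335,-0.561,-0.24,-1,0,0,0,-0.335,-0.561,-0.24,-1]' --newtons 30

```text
clock: 4.45
eef_pos: [0.5629, 0.0242, 0.2677]
tcp_rot: [-3.142, -0.003, 2.73]
contact_force: [0.7, 0.2, -4.3]
gripper_width: 0.0497
grip_force: 30.0
```

```bash
python3 - <<'E'
from rig import arm
import h,cv2,numpy as np
s=arm.grab_frame("scene")["color"][...,::-1];t=arm.grab_frame("top")["color"][...,::-1]
st=arm.state();p=st["eef_pos"];print(p,st["tcp_rot"],st["gripper_width"],st["contact_force"])
b=np.array([p[0],p[1],p[2]-.1492])
for n in h.F:print(n,"axis at base,105,140,190",h.proj(n,[b+[0,0,z] for z in(0,.105,.14,.19)]).round(1).tolist())
cv2.imwrite("pics/e.png",np.hstack([h.crop(s,260,80,130,170,3),h.crop(t,230,170,130,170,3)]))
E
```

```text
[0.56315357 0.02506049 0.26840138] [ 3.14147706e+00 -1.48141363e-03  2.73213020e+00] 0.04958767939314854 [-0.64527713 -0.20780065 -5.1336524 ]
scene axis at base,105,140,190 [[335.4, 226.9], [336.4, 197.3], [336.7, 186.1], [337.3, 168.7]]
top axis at base,105,140,190 [[292.1, 231.6], [291.1, 226.9], [290.7, 225.1], [290.0, 222.4]]
```

View pics/e.png

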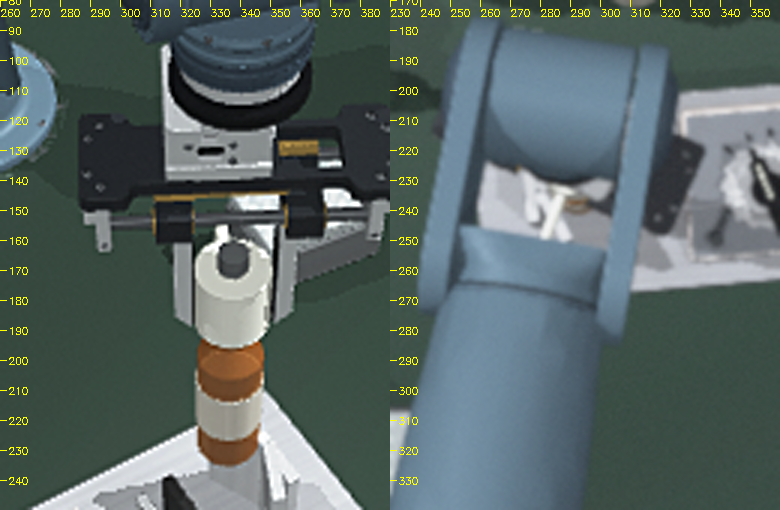

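The bottle hangs upright, its base at about (336,232) in the scene, as predicted over the bay. Lowering.

Request:
jog_arm --plan '[0,0,0,-0.001,-0.003,0.02,-1,0,0,0,-0.001,-0.003,0.05,-1,0,0,0,-0.001,-0.003,0.085,-1,0,0,0,-0.001,-0.003,0.12,-1,0,0,0,-0.001,-0.003,0.15,-1,0,0,0,-0.001,-0.003,0.18,-1,0,0,0,-0.001,-0.003,0.2,-1,0,0,0,-0.001,-0.003,0.21,-1,0,0,0,-0.001,-0.003,0.215,-1,0,0,0,-0.001,-0.003,0.215,-1,0,0,0,-0.001,-0.003,0.215,-1]'

```text
clock: 5.47
eef_pos: [0.5641, 0.0224, 0.1624]
tcp_rot: [3.141, 0.001, 2.731]
contact_force: [0.2, 0.1, -4.4]
gripper_width: 0.0497
grip_force: 30.0
```

Request:
jog_arm --plan '[0,0,0,0,0,0.002,-1,0,0,0,0,0,0.004,-1,0,0,0,0,0,0.006,-1,0,0,0,0,0,0.008,-1,0,0,0,0,0,0.009,-1,0,0,0,0,0,0.009,-1]'

```text
clock: 5.97
eef_pos: [0.5636, 0.0222, 0.1574]
tcp_rot: [-3.142, 0.0, 2.731]
contact_force: [-0.9, 0.0, -3.0]
gripper_width: 0.0498
grip_force: 30.0
```

Request:
jog_arm --plan '[0,0,0,0,0,0.001,-1,0,0,0,0,0,0.002,-1,0,0,0,0,0,0.002,-1]'

```text
clock: 6.22
eef_pos: [0.564, 0.0221, 0.1574]
tcp_rot: [3.142, 0.001, 2.731]
contact_force: [-1.5, 0.6, 3.5]
gripper_width: 0.0497
grip_force: 30.0
```

Contact with the plate is made, so I'll release and rise.

Request:
jog_arm --plan '[0,0,0,0,0,0,0.1,0,0,0,0,0,0,0.25,0,0,0,0,0,0,0.5,0,0,0,0,0,0,0.9,0,0,0,0,0,0,0.9,0,0,0,0,0,0,0.9,0,0,0,0,0,-0.04,0.9,0,0,0,0,0,-0.1,0.9,0,0,0,0,0,-0.17,0.9,0,0,0,0,0,-0.24,0.9,0,0,0,0,0,-0.3,0.9,0,0,0,0,0,-0.3,0.9,0,0,0,0,0,-0.3,0.9]'

```text
clock: 7.3
eef_pos: [0.5645, 0.0222, 0.3083]
tcp_rot: [3.14, 0.004, 2.731]
contact_force: [0.2, -0.5, -0.5]
gripper_width: 0.089
grip_force: 0.0
```

```bash
cat >> h.py <<'E'
from scipy.spatial.transform import Rotation as Ro
C0=np.array([-0.00608767,-0.09479757,0.05781564]); PHI3=-0.50117241
def W(v): return T(v)[0]-T([0,0,0])[0]
def knob_pose(height,knob):   # TCP height over face along N
    d=W(dirn(PHI3+1.257-knob)); n=W(N); z=-n; x=-d; y=np.cross(z,x)
    return T(C0+height*N)[0], np.c_[x,y,z]
def rel(st,P,R):
    R0=Ro.from_euler("xyz",st["tcp_rot"]).as_matrix()
    return np.r_[Ro.from_matrix(R0.T@R).as_rotvec()/np.pi, R0.T@(P-st["eef_pos"])/.5].round(4)
E
python3 - <<'E'
from rig import arm
from h import *
s=arm.grab_frame("scene")["color"][...,::-1]
st=arm.state(); print(st["eef_pos"],st["joints"].round(2))
for hgt in(.2,.09): print(hgt,*knob_pose(hgt,.419)[:1],rel(st,*knob_pose(hgt,.419)).tolist())
for y in(0,-.007):print(proj("scene",T([[0,.085+y,.008],[0,.085+y,.198]])).round(1).tolist())
cv2.imwrite("pics/f.png",crop(s,218,120,180,140,4))
E
```

```text
[0.56347782 0.02231793 0.3059481 ] [-0.16 -0.02  1.67  0.    1.5  -1.32]
0.2 [ 0.47372146 -0.15865845  0.23102072] [-0.0139, -0.1709, -0.2599, 0.0201, -0.4035, 0.1498]
0.09 [ 0.52850663 -0.15380194  0.13575793] [-0.0139, -0.1709, -0.2599, -0.0765, -0.3509, 0.3404]
[[336.3, 252.4], [338.2, 204.6]]
[[333.8, 253.7], [335.3, 206.0]]
```

View pics/f.png

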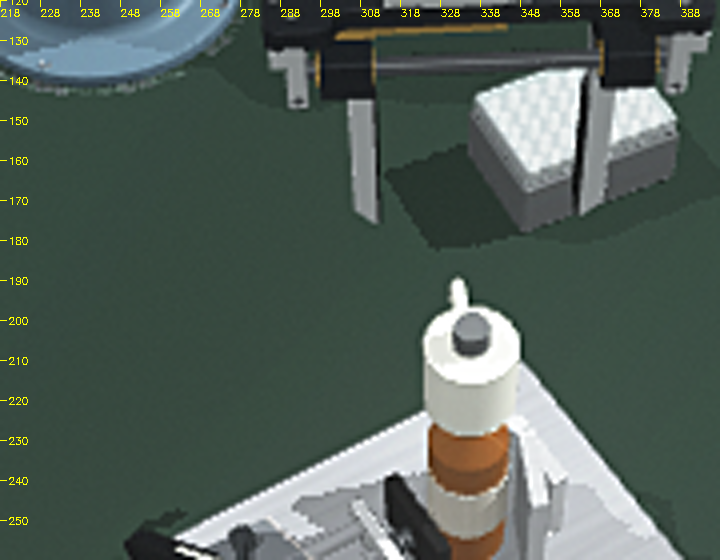

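The bottle stands upright in the bay: its rim is at (336,206), against a predicted (335.3,206.0) at y = -7 mm. Moving to the knob.

Request:
jog_arm --plan '[-0.0139,-0.1709,-0.2599,0.0201,-0.4035,0.1498,0.5,-0.0139,-0.1709,-0.2599,0.0201,-0.4035,0.1498,0.5,-0.0139,-0.1709,-0.2599,0.0201,-0.4035,0.1498,0.5,-0.0139,-0.1709,-0.2599,0.0201,-0.4035,0.1498,0.5,-0.0139,-0.1709,-0.2599,0.0201,-0.4035,0.1498,0.5,-0.0139,-0.1709,-0.2599,0.0201,-0.4035,0.1498,0.5,-0.0139,-0.1709,-0.2599,0.0201,-0.4035,0.1498,0.5,-0.0139,-0.1709,-0.2599,0.0201,-0.4035,0.1498,0.5,-0.0139,-0.1709,-0.2599,0.0201,-0.4035,0.1498,0.5,-0.0139,-0.1709,-0.2599,0.0201,-0.4035,0.1498,0.5,-0.0139,-0.1709,-0.2599,0.0201,-0.4035,0.1498,0.5,-0.0139,-0.1709,-0.2599,0.0201,-0.4035,0.1498,0.5]'

```text
clock: 8.35
eef_pos: [0.4889, -0.1304, 0.2396]
tcp_rot: [-2.953, 0.458, -2.713]
contact_force: [0.6, -0.1, -1.2]
gripper_width: 0.0707
grip_force: 0.0
```

```bash
python3 - <<'E'
from rig import arm
from h import *
st=arm.state(); print(st["eef_pos"],st["joints"].round(2),st["gripper_width"])
for hgt in(.2,.07,.022): print(hgt,rel(st,*knob_pose(hgt,.419)).tolist())
E
```

```text
[ 0.48885488 -0.13035319  0.2395671 ] [-0.66 -0.46  2.2   0.35  1.03 -2.74] 0.07068841166932933
0.2 [-0.0063, -0.0127, -0.0102, 0.0534, -0.0396, 0.0001]
0.07 [-0.0063, -0.0127, -0.0102, 0.0431, -0.0343, 0.2599]
0.022 [-0.0063, -0.0127, -0.0102, 0.0393, -0.0323, 0.3558]
```

Joint 6 sits at its limit with this half-turn choice, so I'll take the other one: +180° about the tool axis, in two halves.

Request:
jog_arm --plan '[0,0,0.5,0,0,0,0.5,0,0,0.5,0,0,0,0.5,0,0,0.5,0,0,0,0.5,0,0,0.5,0,0,0,0.5,0,0,0.5,0,0,0,0.5,0,0,0.5,0,0,0,0.5,0,0,0.5,0,0,0,0.5,0,0,0.5,0,0,0,0.5,0,0,0.5,0,0,0,0.5,0,0,0.5,0,0,0,0.5,0,0,0.5,0,0,0,0.5,0,0,0.5,0,0,0,0.5,0,0,0.5,0,0,0,0.5,0,0,0.5,0,0,0,0.5]'

```text
clock: 9.52
eef_pos: [0.4892, -0.1308, 0.2402]
tcp_rot: [2.675, 0.169, 1.914]
contact_force: [0.0, -0.8, 0.7]
gripper_width: 0.0705
grip_force: 0.0
```

```bash
sed -i 's/x=-d; y/x=d; y/' h.py; python3 - <<'E'
from rig import arm
from h import *
st=arm.state(); print(st["eef_pos"],st["joints"].round(2),st["gripper_width"])
print(rel(st,*knob_pose(.2,.419)).tolist())
E
```

```text
[ 0.48917324 -0.13079125  0.24015381] [-0.66 -0.46  2.2   0.35  1.03 -1.17] 0.0705355917156354
[-0.0047, 0.0149, 0.4893, -0.0384, -0.054, 0.0009]
```

Request:
jog_arm --plan '[-0.0047,0.0149,0.4893,-0.0384,-0.054,0.0009,0.3,-0.0047,0.0149,0.4893,-0.0384,-0.054,0.0009,0.3,-0.0047,0.0149,0.4893,-0.0384,-0.054,0.0009,0.3,-0.0047,0.0149,0.4893,-0.0384,-0.054,0.0009,0.3,-0.0047,0.0149,0.4893,-0.0384,-0.054,0.0009,0.3,-0.0047,0.0149,0.4893,-0.0384,-0.054,0.0009,0.3,-0.0047,0.0149,0.4893,-0.0384,-0.054,0.0009,0.3,-0.0047,0.0149,0.4893,-0.0384,-0.054,0.0009,0.3,-0.0047,0.0149,0.4893,-0.0384,-0.054,0.0009,0.3,-0.0047,0.0149,0.4893,-0.0384,-0.054,0.0009,0.3,-0.0047,0.0149,0.4893,-0.0384,-0.054,0.0009,0.3,-0.0047,0.0149,0.4893,-0.0384,-0.054,0.0009,0.3,-0.0047,0.0149,0.4893,-0.0384,-0.054,0.0009,0.3,-0.0047,0.0149,0.4893,-0.0384,-0.054,0.0009,0.3,-0.0047,0.0149,0.4893,-0.0384,-0.054,0.0009,0.3,-0.0047,0.0149,0.4893,-0.0384,-0.054,0.0009,0.3]'

```text
clock: 10.85
eef_pos: [0.4739, -0.1586, 0.2315]
tcp_rot: [2.951, -0.492, 0.476]
contact_force: [0.6, 0.3, 0.1]
gripper_width: 0.0612
grip_force: 0.0
```

```bash
python3 - <<'E'
from rig import arm
from h import *
st=arm.state(); print(st["eef_pos"],st["joints"].round(2),st["gripper_width"])
for hgt in(.2,.07,.022):print(rel(st,*knob_pose(hgt,.419)).tolist())
E
```

```text
[ 0.47386616 -0.15857072  0.23152459] [-0.78 -0.46  2.23  0.45  1.06  0.21] 0.06118307877800897
[0.0002, -0.0002, 0.001, -0.0008, -0.0001, 0.0007]
[0.0002, -0.0002, 0.001, -0.001, -0.0003, 0.2607]
[0.0002, -0.0002, 0.001, -0.001, -0.0004, 0.3567]
```

Request:
jog_arm --plan '[0,0,0.001,-0.001,0,0.08,0,0,0,0.001,-0.001,0,0.16,-0.1,0,0,0.001,-0.001,0,0.22,-0.1,0,0,0.001,-0.001,0,0.26,-0.1,0,0,0.001,-0.001,0,0.28,-0.1,0,0,0.001,-0.001,0,0.3,-0.1,0,0,0.001,-0.001,0,0.32,-0.1,0,0,0.001,-0.001,0,0.34,-0.1,0,0,0.001,-0.001,0,0.348,-0.1,0,0,0.001,-0.001,0,0.348,-0.1]'

```text
clock: 11.68
eef_pos: [0.5601, -0.1507, 0.0799]
tcp_rot: [2.954, -0.492, 0.472]
contact_force: [0.3, 0.6, -0.2]
gripper_width: 0.0422
grip_force: 0.0
```

No contact. Closing gently to see how well it is centred.

Request:
jog_arm --plan '[0,0,0,0,0,0,-0.3,0,0,0,0,0,0,-0.5,0,0,0,0,0,0,-1,0,0,0,0,0,0,-1,0,0,0,0,0,0,-1,0,0,0,0,0,0,-1]' --newtons 10

```text
clock: 12.18
eef_pos: [0.5605, -0.1512, 0.0815]
tcp_rot: [2.952, -0.493, 0.472]
contact_force: [-2.5, 1.1, 3.3]
gripper_width: 0.0156
grip_force: 10.0
```

```bash
python3 - <<'E'
from rig import arm
from h import *
st=arm.state(); print(st)
P,R=knob_pose(.026,.419); print((R.T@(st["eef_pos"]-P)*1000).round(2), (R.T@st["contact_force"]).round(2),(R.T@st["torque"]).round(3))
print(rel(st,P,R).tolist())
E
```

```text
{'clock': 12.1833, 'joints': array([-6.22737380e-01, -1.28690436e-03,  2.15770717e+00,  5.69272808e-01,
        6.51370010e-01,  1.23778893e-01]), 'joint_velocities': array([ 1.43356827e-03,  3.01182130e-03, -1.64851082e-03, -1.73697781e-03,
       -1.09761612e-05,  1.48724441e-03]), 'joint_torque': array([  0.04316661, -24.90647435, -26.14281714,   0.75725511,
        -0.86713169,   0.08026353]), 'eef_pos': array([ 0.56047851, -0.1511676 ,  0.08147951]), 'tcp_rot': array([ 2.95206917, -0.49304644,  0.47194815]), 'contact_force': array([-2.51675269,  1.09511428,  3.27853509]), 'torque': array([0.13204896, 0.55034193, 0.13398607]), 'grip_force': 9.981914162635803, 'gripper_width': 0.01560518886951804}
[ 0.54  0.4  -0.95] [ 0.01 -1.39 -4.04] [ 0.388 -0.433 -0.026]
[0.0004, -0.0005, -0.0003, -0.0011, -0.0008, 0.0019]
```

Request:
jog_arm --plan '[0,0,0,0,0,0,-1,0,0,0.01,0,0,0,-1,0,0,0.03,0,0,0,-1,0,0,0.05,0,0,0,-1,0,0,0.07,0,0,0,-1,0,0,0.09,0,0,0,-1,0,0,0.11,0,0,0,-1,0,0,0.13,0,0,0,-1,0,0,0.15,0,0,0,-1,0,0,0.17,0,0,0,-1,0,0,0.19,0,0,0,-1,0,0,0.21,0,0,0,-1,0,0,0.23,0,0,0,-1,0,0,0.24,0,0,0,-1,0,0,0.24,0,0,0,-1]' --newtons 30

```text
clock: 13.43
eef_pos: [0.5604, -0.1506, 0.0814]
tcp_rot: [-2.91, -0.475, -0.386]
contact_force: [-5.2, 3.8, 7.0]
gripper_width: 0.0159
grip_force: 30.0
```

```bash
python3 - <<'E'
from rig import arm
from h import *
st=arm.state(); R=Ro.from_euler("xyz",st["tcp_rot"]).as_matrix()
print(st["eef_pos"],st["joints"].round(2),st["gripper_width"],st["grip_force"])
print((R.T@st["contact_force"]).round(2),(R.T@st["torque"]).round(3))
P,R1=knob_pose(.026,.419); print("turned",(Ro.from_matrix(R1.T@R).as_rotvec()).round(3),(R1.T@(st["eef_pos"]-P)*1000).round(2))
E
```

```text
[ 0.56040684 -0.15055904  0.08143936] [-0.62 -0.    2.16  0.57  0.65  0.88] 0.015948493486109605 29.99572992324829
[-2.34 -3.66 -8.5 ] [ 0.448 -0.782 -0.206]
turned [0.001 0.001 0.755] [ 0.71 -0.19 -0.93]
```

Spring torque is present and the turn so far is 0.755 rad (knob about 1.17). Another 0.255 rad will take it to about 1.43.

Request:
jog_arm --plan '[0,0,0.02,0,0,0,-1,0,0,0.04,0,0,0,-1,0,0,0.06,0,0,0,-1,0,0,0.075,0,0,0,-1,0,0,0.081,0,0,0,-1,0,0,0.081,0,0,0,-1,0,0,0.081,0,0,0,-1]'

```text
clock: 14.02
eef_pos: [0.5605, -0.1504, 0.0815]
tcp_rot: [-2.795, -0.403, -0.654]
contact_force: [-5.2, 3.8, 7.3]
gripper_width: 0.016
grip_force: 30.1
```

```bash
python3 - <<'E'
from rig import arm
from h import *
s=arm.grab_frame("scene")["color"][...,::-1]
st=arm.state(); R=Ro.from_euler("xyz",st["tcp_rot"]).as_matrix()
print((R.T@st["contact_force"]).round(2),(R.T@st["torque"]).round(3),st["gripper_width"])
P,R1=knob_pose(.026,.419); print("turned",(Ro.from_matrix(R1.T@R).as_rotvec()).round(3),(R1.T@(st["eef_pos"]-P)*1000).round(2))
E
```

```text
[-3.06 -3.01 -7.75] [ 0.385 -0.798 -0.285] 0.01564934561763689
turned [1.000e-03 1.000e-03 1.008e+00] [ 0.87 -0.32 -0.94]
```

Request:
jog_arm --plan '[0,0,0,0,0,0,-0.2,0,0,0,0,0,0,0,0,0,0,0,0,0,0,0,0,0,0,0,0,0,0,0,0,0,0,0,0,0,0,0,0,0,-0.03,0,0,0,0,0,0,-0.08,0,0,0,0,0,0,-0.16,0,0,0,0,0,0,-0.24,0,0,0,0,0,0,-0.32,0,0,0,0,0,0,-0.4,0,0,0,0,0,0,-0.4,0,0,0,0,0,0,-0.4,0]'

```text
clock: 15.15
eef_pos: [0.4609, -0.1612, 0.2572]
tcp_rot: [-2.797, -0.41, -0.657]
contact_force: [-0.2, 0.7, -0.7]
gripper_width: 0.0475
grip_force: 0.0
```

```bash
python3 - <<'E'
from rig import arm
from h import *
s=arm.grab_frame("scene")["color"][...,::-1]; st=arm.state(); print(st["eef_pos"],st["contact_force"],st["gripper_width"])
for k in(.838,1.257,1.676):
  d=dirn(PHI3+1.257-k); print(k,proj("scene",T([C0+.054*N+.035*d,C0+.02*N+.035*d,C0+.054*N-.035*d,C0+.02*N-.035*d])).round(1).tolist())
print(proj("scene",T([[0,.085,.198],[0,.085,.205]])).round(1).tolist())
cv2.imwrite("pics/g.png",crop(s,218,190,180,140,4))
E
```

```text
[ 0.46046667 -0.16019385  0.25454703] [-0.63260357  0.03180138 -1.0074001 ] 0.04689007072514197
0.838 [[262.9, 261.9], [268.1, 274.8], [254.7, 248.6], [259.7, 260.9]]
1.257 [[256.3, 264.2], [261.6, 277.0], [260.9, 246.5], [265.8, 258.8]]
1.676 [[250.1, 264.7], [255.5, 277.5], [266.7, 245.8], [271.6, 258.2]]
[[338.2, 204.6], [338.3, 202.5]]
```

View pics/g.png

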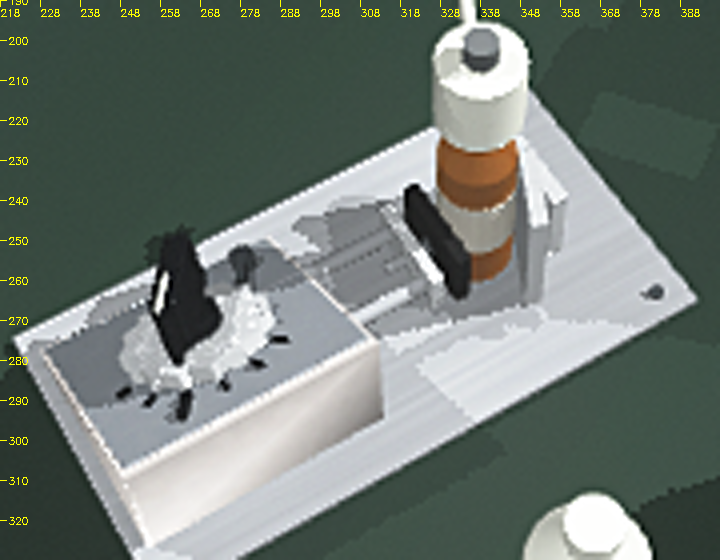

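The pointer tip at (262,280) aims at the long mark (264,291), which is tooth 3. The pad bears on the bottle, which stands upright and home: its rim is at (338,205), against a predicted (338.2,204.6).

```bash
python3 -c "
from rig import arm
print(arm.close_job())"
```

```text
the job is handed in; nothing more can be done
None
```

The job is handed in: in the last picture the bottle stands upright in the bay with the pad pressing on it, the knob's pointer is at the long mark (tooth 3), and the arm is clear; no verdict came back.

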